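# Fit the sensor board in the gas monitor's card tray

## Task

Fit the green sensor board into the gas monitor's card tray: slide it in along the two white card guides, sensor side to the left, until it meets the connector, then swing both levers in to drive it fully home against its stops and leave them closed, touching nothing. Go by feel, since the depth of the stops is not known: the connector is delicate, so neither the board nor the levers may be forced. Leave the blue board and everything else where they are.

Things in the scene. Friction and masses are not known exactly. Their poses are not given: they have to be found in the camera images.
- rack: Gas monitor's card tray: grey base, white guide along each side, blue panel (65 mm high) at the far end; fixed, but its place and yaw differ. Origin on the table midway between the two lever pivots; x = the way a card slides in, y left, z up. Cards slide on the base's top, 20 mm above the table, from x = -110 mm on.
- guide_left (a point): Mouth of the left card guide: at x = 30, y = 61.5, z = 20 mm in the tray, on the guide's inner face (61.5 mm off the centre line). The guide runs on to x = 120. From x = 32 a lip covers the card's edge (underside 31 mm, top 35 mm above the table, inner edge 53.5 mm off the centre line). Before it the wall flares out to 66 mm at x = 7.
- guide_right (a point): Mouth of the right card guide, mirror image (y = -61.5 mm).
- backplane: Connector at the tray's far end; same origin and axes as rack. A black sprung contact strip (60 mm wide, z 21 to 32) stands 8 mm proud of a brass stop on either side (y = +-42). The strip moves back from 2 N on, 1 N more per mm, 10 N at the stops. Delicate: the card must never press on strip and stops with more than 40 N in all.
- home (a point): Where a fully home card's origin would lie in an average tray (x = 63, y = 0, z = 20 mm of rack). The true depth of strip and stops differs by up to 6 mm either way and is not measured: feel for it. The card meets the strip 8 mm before the stops.
- board: Green sensor board to fit: 110 x 120 x 6 mm, about 160 g, flat on a 3 mm mat. Origin at the centre of its underside; x to its leading (connector) edge at x = 55, y to the sensor's side. Its trailing end (x = -55 to -43) is only 100 mm wide, the leading 8 mm 112 mm. Nothing but the pull plate rises more than 20 mm above the underside.
- board_handle (a point): Grip point on the green board's yellow pull plate: on its centre line, 42 mm above the card's underside, at x = 0, y = 0 of the board. The plate is 12 mm thick (along x), 40 mm wide (along y) and reaches from 6 to 57 mm above the underside.
- board_sensor (a point): Top centre of the white round sensor (26 mm wide) on the green board: x 22, y 34 mm in the board, 20 mm above its underside.
- lever_left (a joint): Angle (rad) of the left (+y, red) lever: 0 = fully open (bar points to the tray's -x, 20 degrees outward), grows as it swings in; at 1.92 the bar lies square across behind the card; hinge limit 2.35. With the card on the stops of an average tray it reads about 1.92, up to 0.22 more or less in others. It stays where it is left.
- lever_right (a joint): The same for the right (-y, orange) lever, a mirror image: 0 = open, grows as it swings in, about 1.92 (+-0.22) with the card on the stops.
- lever_left_pivot (a point): Left lever's upright pivot, 20.5 mm above the table at x = 0, y = 74 mm of the tray. Bar 64 mm long, 21.5 to 32.5 mm above the table; a roller on it 28 mm from the pivot drives the card's trailing edge in. Moving it takes about 5 N at the peg, 8 to 11 N driving the springs; on the stops it climbs steeply (each N at the peg 1.8 N on the connector); 16 N seats the card well.
- lever_right_pivot (a point): Right lever's pivot, mirror image (y = -74 mm); the same behaviour. Neither lever may be pushed with more than 30 N.
- lever_left_peg (a point): Top of the upright finger peg on the left lever: 14 mm thick, from 22 to 64.5 mm above the table; point 60.5 mm above the table on its axis, 50.6 mm from the pivot. With the lever at 1.92 the peg is at x = -8, y = 24 mm of the tray, and it turns about the pivot (counter-clockwise from above as the lever closes).
- lever_right_peg (a point): The same on the right lever, mirror image (x = -8, y = -24 mm at 1.92; turns clockwise from above as the lever closes).
- old_board: A blue card of the same shape with a grey pull plate, not wanted; origin at the centre of its underside. Leave alone.
- amber_bottle: Amber bottle, blue cap, 66 mm wide, 150 high; origin under its centre. Leave alone.
- white_bottle: White bottle, 60 mm wide, 130 high; origin under its centre. Leave alone.
- clear_jar: Clear jar, blue cap, 60 mm wide, 100 high; origin under its centre. Leave alone.
- screwdriver: Screwdriver lying on the table; origin under it. Leave alone.
- parts_tray: Open blue tray 100 x 140 x 35 mm; origin under its centre. Leave alone.
- vial: Small amber vial, 24 mm wide, 50 high; origin under its centre. Leave alone.
There are look-alikes about, which are no part of the job. Leave any brown or orange look-alike of the board alone.

How it is judged:
On the way, in this order (a step that is already met when the one before it is completed fails the run):
1. the board lies in both guides, slid in to where the connector begins, with both levers still open (y of board_sensor in the frame of rack above 0.02 m and y of board in the frame of rack between -0.006 and 0.006 m and z of board in the frame of rack between 0.016 and 0.026 m and angle between the x axis of board and the x axis of rack, either way round below 0.06 rad and angle between board's own z axis and vertical below 0.06 rad and x of board in the frame of rack above 0.042 m and value of joint each of lever_left, lever_right below 1.2 rad), for 0.2 s.
2. both levers are swung in and the board is driven home (y of board_sensor in the frame of rack above 0.02 m and y of board in the frame of rack between -0.006 and 0.006 m and z of board in the frame of rack between 0.016 and 0.026 m and angle between the x axis of board and the x axis of rack, either way round below 0.06 rad and angle between board's own z axis and vertical below 0.06 rad and value of joint each of lever_left, lever_right above 1.55 rad and x of board in the frame of rack above 0.055 m and contact force between board and backplane above 8.5 N), for 0.2 s.
At the end, for the whole second after the job is handed in: The green board lies flat and straight in both guides (within 6 mm and 0.06 rad, sensor to the left), its origin beyond x = 55 mm in the tray, both levers beyond 1.55 rad and the board pressed on the connector with more than 8.5 N, at rest, the robot touching nothing (all of step 2 and linear speed of board below 0.01 m/s).
It fails at once if the board is forced onto the connector with more than 40 N (contact force between board and backplane above 40 N).
It fails at once if a lever or the tray is pushed by the gripper with more than 30 N (contact force between the fingers and rack above 30 N).
It fails at once if the board is jammed in the tray with more than 100 N (contact force between board and rack above 100 N).
It fails at once if the blue board is moved more than 30 mm (distance of old_board from where it was at the start of the episode above 0.03 m).
It fails at once if another bottle, jar, vial, tray or tool is moved more than 30 mm (distance of any of amber_bottle, white_bottle, clear_jar, screwdriver, parts_tray, vial from where it was at the start of the episode above 0.03 m).
It also fails if it takes over 72 s, if anything falls off the work surface, if the arm or the gripper's body presses on something with over 40 N, if the wrist force passes 120 N, or if a joint passes its speed limit or range.

## Robot

A 6-joint arm with a two-finger parallel gripper is mounted at the origin on the work surface. World frame = base frame: x ahead of the robot, y to its left, z up, the work surface at z = 0. Lengths are in m, angles in rad, forces in N, time in s.
With the tool pointing down it reaches from about 0.35 to 0.775 m from the base axis. Payload 5.5 kg.
Tool frame: the origin (TCP) lies at the centre of the arm's flange, where the gripper is bolted on; the fingertips stand arm.nose_length ahead of it and the grasp point (between the pads) lies 155 mm ahead of it (arm.nose_length is the distance from the TCP to the fingertips, in m); z points along the fingers, y is the direction in which the jaws open and shut (so a half turn about z gives the same grasp; the last joint's range is limited). The gripper opens to 85 mm and grips with 20 to 120 N. Pads are 22 mm wide; open, the fingers measure 114 mm over their backs; the gripper's body (76 mm by 85 mm) begins 54 mm behind the grasp point. The pads swing forward as they close: fully open they stand 13 mm farther back than shut.
Start: joints at [-1.317, 0.313, 0.046, 1.304, 0, 1.431], TCP at [0.221, -0.531, 0.405] pointing down, gripper open.
Joint ranges: [-2.76, 2.76], [-0.86, 1.69], [-1.03, 1.26], [-2.2, 2.34], [-1.47, 1.5], [-3.14, 3.14]. Speed limits (rad/s): [2.57, 2.57, 3.14, 3.14, 3.14, 3.14].

## Interface

Orientations are given as a rotation vector (axis times angle).
In Python, from cell import arm gives the robot as it stands.
- The arm moves only by the tool play_rows, never from a script. Its argument "series" is a list of rows, each a list of 6 numbers: the shift along the world's x, y, z in mm, then the turn, a rotation vector about the world's x, y, z in degrees. A call has 1 to 20 rows; each row shifts and turns the commanded pose from where the row before left it; what a row does not reach is not made up. A row lasts 1/12 s, in which the tool goes at most 41.7 mm and 7.16 degrees, less where a joint would pass 70% of its speed; a pose out of reach is approached as far as the arm can. A call is refused whole if a number of a shift passes 41.7 or a number of a turn 7.16, either way. A call with a gripper value outside its range is refused whole. "jaw" is the finger opening in mm, from 0 to 85.4, set as the call begins (left out, the last holds). The fingers move at their own pace and stop on an object; "newtons" is the grip in N (left out, the last holds). Time passes only in rows, so rows that do not move let the fingers close. It gives the time, the measured TCP pose, the force and the opening at its end, in the units of the state.
- arm.get_state(): the state, without advancing time (a new reading comes with each control period).
- arm.grab_frame(name): name is "scene" or "top"; returns a dict with "frame" (384x512x3 uint8, red, green, blue), "fx", "fy", "cx", "cy" (pixels), "k1" (the pictures are not rectified: a ray, as slopes to the right and down, at radius r is drawn at 1 + k1 r^2 times it, then the intrinsics apply), "origin" and "attitude" of the camera in the world. Camera axes: x right, y down, z forward; pixel columns grow to the right and rows downward; lengths in m; the calibration is good to about 2 mm. A picture is of the moment at which its call begins. There is no depth.
- arm.close_job(): hands the job in, once; it reports no verdict.
Trained networks look in a picture, given as the dict that the camera call returned (one of the last four; its "shot" number tells which), for a name from the list of things; names that differ only in an ending like _2 or _b are one class to them, and where a whole thing is asked for, a point or a joint stands for the part that bears it (a point fixed in the world has none). Each returns a list of dicts, best first, with "conf" (0 to 1); they miss things now and then, are a little off and sometimes report something else, mostly with a low value. They report only what shows in the picture. A call takes as long as a camera call. They do not tell look-alikes from the thing itself.
- arm.search_frame(picture, name): "centre" ([column, row] in pixels, amid what is visible of it).
- arm.outline_of(picture, name): "region" (384x512 bool, what is visible of it) and "centre" ([column, row] in pixels, amid what is visible of it).
- arm.spot_point(picture, name): "centre" ([column, row] in pixels: a listed point, or the origin of a listed thing).
The state is a dict: "time_s": time; "joints": joint angles; "dq": joint speeds; "tau": joint torques, N m; "ee_pos": TCP position; "eef_rot": TCP orientation; "contact_force": force on the tool from outside, world axes, zero at the start; "moment": the same for the moment, N m; "finger_gap": opening from 0.0 (shut) to 1.0 (fully open).
Only numpy, scipy, OpenCV 4.12 (cv2) and the standard library are available. Lean on these libraries where they do the work, as an engineer would, in place of code of your own. Each camera call takes 0.05 s, during which the arm holds its last target. There are 200 camera calls.

## Working session

There is one attempt and no reset: what is moved stays moved. The work goes in short steps, Python scripts to look and compute and a tool call to move; the robot and the scene stay as the last step left them, time stands still between calls to the robot, and variables do not carry over. Pictures are saved under pics/ and viewed, about 8 in all and at most 12, crops included, and the job is handed in when it is done.

Besides the shell and the picture viewer there is one more tool, called after "Emit:" by a JSON object that holds its "fn" and its "kwargs", one argument or row to a line. play_rows: Moves the arm, as the interface text tells. Its arguments: {"type":"object","properties":{"series":{"type":"array"},"jaw":{"type":"number"},"newtons":{"type":"number"}},"required":["series"]}

```bash
mkdir -p pics
cat > h.py <<'E'
import numpy as np, cv2
from cell import arm
from scipy.spatial.transform import Rotation as R
def att(p):
    a=np.array(p["attitude"],float)
    return a if a.shape==(3,3) else R.from_rotvec(a).as_matrix()
def to_world(p,px,z):
    u=np.array([(px[0]-p["cx"])/p["fx"],(px[1]-p["cy"])/p["fy"]]); s=u.copy()
    for _ in range(20): s=u/(1+p["k1"]*(s@s))
    d=att(p)@np.array([s[0],s[1],1]); o=np.array(p["origin"],float)
    return o+d*(z-o[2])/d[2]
def to_px(p,w):
    c=att(p).T@(np.array(w)-np.array(p["origin"],float)); s=c[:2]/c[2]; s=s*(1+p["k1"]*(s@s))
    return np.array([s[0]*p["fx"]+p["cx"],s[1]*p["fy"]+p["cy"]])
def save(p,n): cv2.imwrite(f"pics/{n}.png",cv2.cvtColor(p["frame"],cv2.COLOR_RGB2BGR))
E
cat > a.py <<'E'
from h import *
Z=dict(guide_left=.02,guide_right=.02,board=.003,board_handle=.045,board_sensor=.023,lever_left_pivot=.0205,lever_right_pivot=.0205,lever_left_peg=.0605,lever_right_peg=.0605,old_board=.003,rack=0,home=.02)
for c in ("top","scene"):
    p=arm.grab_frame(c); save(p,c+"0"); print(c,p["origin"],p["attitude"],p["fx"],p["k1"])
    for n,z in Z.items():
        for d in arm.spot_point(p,n)[:3]: print(n,np.round(d["centre"],1),round(d["conf"],2),np.round(to_world(p,d["centre"],z)*1000,1))
print(arm.get_state(),arm.nose_length)
E
python3 a.py
```

```text
top [ 0.37121444 -0.01955215  1.16020285] [-2.21028239  2.17758688 -0.0338051 ] 369.97114528636985 0.02355248725346172
guide_left [188.  140.9] 0.68 [575.6 215.9  20. ]
guide_left [242.  165.4] 0.35 [501.6  46.8  20. ]
guide_right [230.9 141.5] 0.85 [575.6  82.5  20. ]
board [368.9 270.8] 0.77 [ 182.6 -349.3    3. ]
board [348.5 137.8] 0.67 [ 594.9 -284.9    3. ]
board [216.7 226. ] 0.59 [312.6 123.6   3. ]
board_handle [211.1 225.1] 0.84 [317.2 135.3  45. ]
board_handle [375.8 273.2] 0.81 [ 182.8 -357.6   45. ]
board_handle [346.7 131.7] 0.76 [ 605.3 -269.8   45. ]
board_sensor [335.4 126. ] 0.84 [ 627.3 -239.9   23. ]
board_sensor [375.7 256.6] 0.72 [ 228.9 -364.    23. ]
board_sensor [211.3 238.3] 0.64 [275.8 136.9  23. ]
lever_left_pivot [187.9 152.9] 0.93 [538.1 215.3  20.5]
lever_right_pivot [236.7 152. ] 0.84 [543.   63.9  20.5]
lever_left_peg [179.8 164.1] 0.45 [498.2 230.5  60.5]
lever_right_peg [240.6 165.5] 0.64 [496.6  48.6  60.5]
old_board [331.9 201. ] 0.58 [ 396.  -234.5    3. ]
rack [215.5 150.6] 0.88 [549.6 132.4   0. ]
home [208.8 132.5] 0.77 [602.8 151.8  20. ]
hom
[... 1119 characters left out ...]
3 136.4  20. ]
{'time_s': 1.3, 'joints': array([-1.31661097e+00,  3.13187088e-01,  4.61062468e-02,  1.30359851e+00,
       -2.79538601e-05,  1.43119653e+00]), 'dq': array([-7.34036154e-04, -2.97780645e-04,  8.33556808e-05,  1.19118575e-03,
       -8.23478864e-05,  1.60601855e-04]), 'tau': array([ 1.00631907e-03, -4.80468214e+01,  2.98812819e+01,  6.97199284e-04,
       -3.81155758e-05, -8.82745823e-07]), 'ee_pos': array([ 0.22061378, -0.53101982,  0.40473309]), 'eef_rot': array([ 3.08077846e+00,  6.14544281e-01, -3.33149887e-05]), 'contact_force': array([-0.29514413,  0.46862312,  0.27838737]), 'moment': array([-0.00250092,  0.02794704, -0.00763499]), 'finger_gap': 0.9981947396883958} 0.1734
```

```bash
python3 -c "
import cv2
a=cv2.imread('pics/top0.png');cv2.imwrite('pics/top0b.png',cv2.resize(a,(800,600),interpolation=cv2.INTER_CUBIC))
a=cv2.imread('pics/scene0.png');cv2.imwrite('pics/sc0b.png',cv2.resize(a,(800,600),interpolation=cv2.INTER_CUBIC))"
```

```text
(no output)
```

View pics/top0b.png

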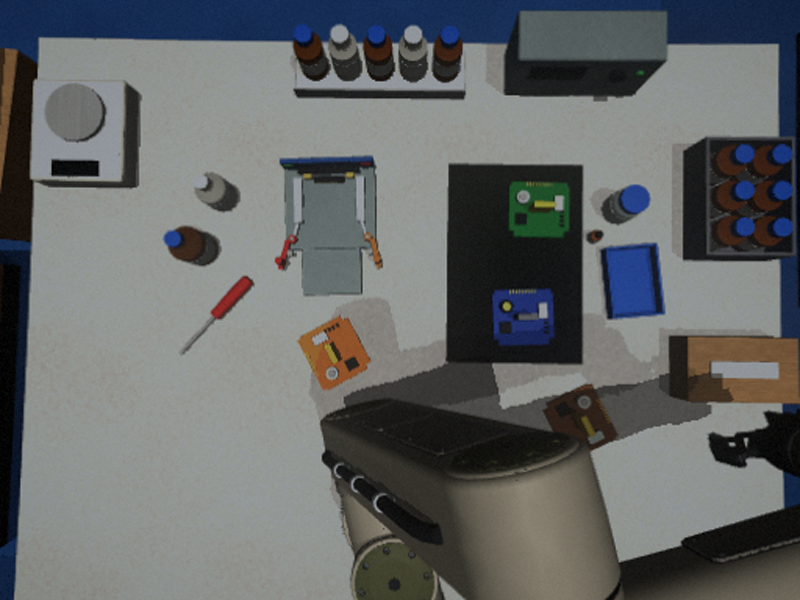

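View pics/sc0b.png

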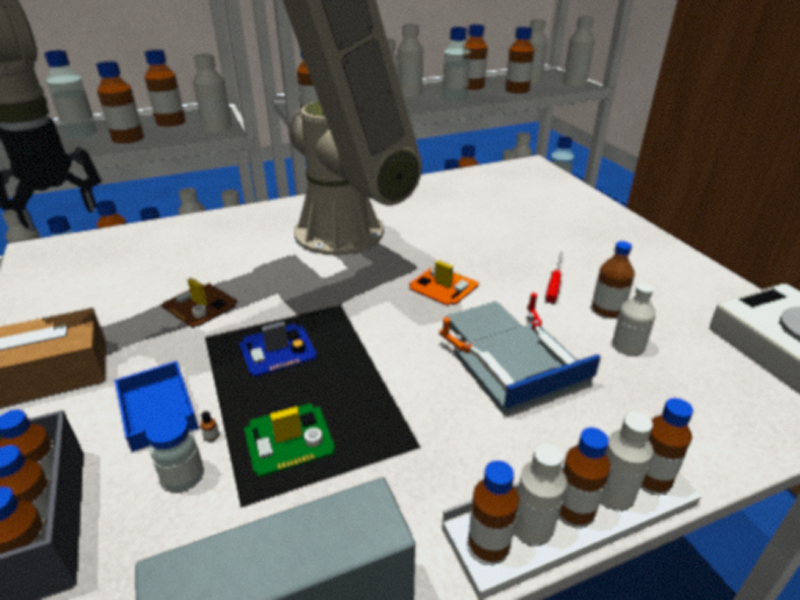

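```bash
cat > b.py <<'E'
from h import *
p=arm.grab_frame("top"); q=arm.grab_frame("scene")
np.save("p.npy",p,allow_pickle=True); np.save("q.npy",q,allow_pickle=True)
f=lambda p,x0,y0,w,h,s:cv2.resize(p["frame"][y0:y0+h,x0:x0+w,::-1],None,fx=s,fy=s,interpolation=cv2.INTER_CUBIC)
a=f(p,168,92,90,100,6)
b=f(p,318,108,50,50,5.2)
c=f(q,150,245,74,65,3.5)
out=np.zeros((600,800,3),np.uint8); out[:600,:540]=a; out[:260,540:800]=b; out[270:270+c.shape[0],540:540+c.shape[1]]=c[:, :260]
cv2.imwrite("pics/crop1.png",out)
cv2.imwrite("pics/crop2.png",f(q,270,170,130,100,6))
E
python3 b.py
```

```text
(no output)
```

View pics/crop1.png

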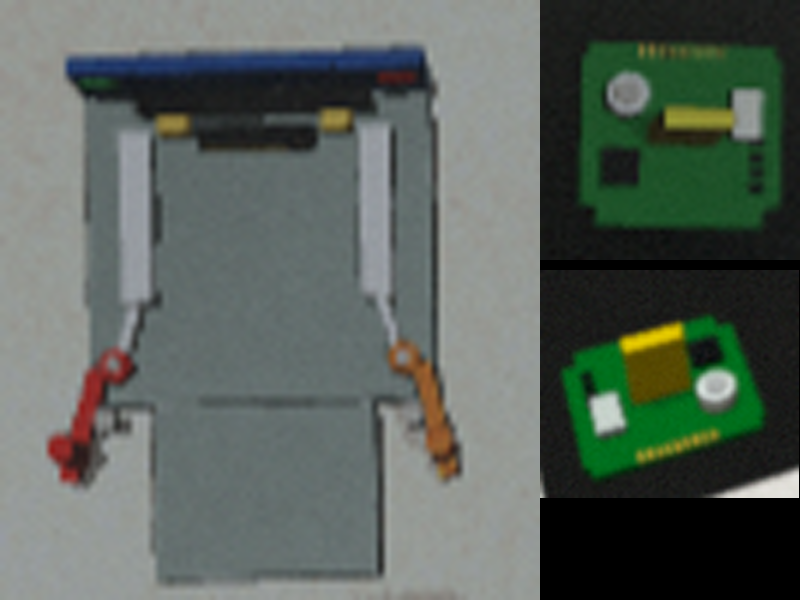

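View pics/crop2.png

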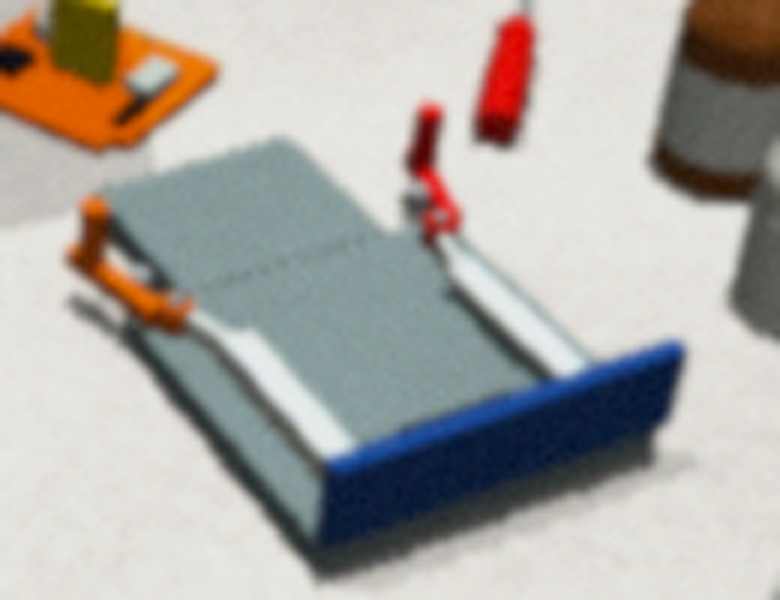

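```bash
cat > fit.py <<'E'
from h import *
from scipy.optimize import least_squares
def fit(obs,x0):
    # obs: (pic, px, (x,y,z)) z above table
    def r(v):
        c,s=np.cos(v[2]),np.sin(v[2])
        return np.concatenate([to_px(p,[v[0]+c*m[0]-s*m[1],v[1]+s*m[0]+c*m[1],m[2]])-px for p,px,m in obs])
    o=least_squares(r,x0,loss="soft_l1",f_scale=.5); return o.x,r(o.x).reshape(-1,2)
E
cat > c.py <<'E'
from fit import *
p=np.load("p.npy",allow_pickle=True).item(); q=np.load("q.npy",allow_pickle=True).item()
N=lambda u,v,x0,y0,s:np.array([(u+.5)/s-.5+x0,(v+.5)/s-.5+y0])
A=lambda u,v:N(u,v,168,92,6); B=lambda u,v:N(u-540,v,318,108,5.2)
C=lambda u,v:N(u,v,270,170,6)
rk=[(p,A(152,303),(.032,.0535,.035)),(p,A(153,131),(.12,.0535,.035)),(p,A(360,295),(.032,-.0535,.035)),(p,A(358,124),(.12,-.0535,.035)),
(p,A(115,366),(0,.074,.034)),(p,A(403,356),(0,-.074,.034))]
x,r=fit(rk,[.54,.14,0]); print("rack",np.round(x*[1000,1000,57.3],2)); print(np.round(r,2))
S=[("scene lipinnerR",(.032,-.0535,.035)),("lipinL",(.032,.0535,.035)),("pivL",(0,.074,.034)),("pivR",(0,-.074,.034)),("endR",(.12,-.0535,.035))]
c,s=np.cos(x[2]),np.sin(x[2])
for n,m in S:
    w=to_px(q,[x[0]+c*m[0]-s*m[1],x[1]+s*m[0]+c*m[1],m[2]]); print(n,np.round((w-[270,170]+.5)*6-.5))
z=.009;bd=[(p,B(590,43),(.055,.056,z)),(p,B(775,48),(.055,-.056,z)),(p,B(598,222),(-.055,.05,z)),(p,B(763,228),(-.055,-.05,z)),
(p,B(581,205),(-.043,.06,z)),(p,B(783,208),(-.043,-.06,z)),(p,B(581,55),(.047,.06,z)),(p,B(783,58),(.047,-.06,z)),(p,B(628,92),(.022,.034,.023)),
(p,B(667,108),(.006,.02,.06)),(p,B(733,108),(.006,-.02,.06))]
y,r=fit(bd,[.595,-.28,0]); print("board",np.round(y*[1000,1000,57.3],2)); print(np.round(r,2))
c,s=np.cos(y[2]),np.sin(y[2])
for n,m in [("sens",(.022,.034,.023)),("plate+",(0,.02,.06)),("plate-",(0,-.02,.06)),("c1",(.055,.056,z)),("c2",(.055,-.056,z))]:
    w=to_px(q,[y[0]+c*m[0]-s*m[1],y[1]+s*m[0]+c*m[1],m[2]]); print(n,np.round((w-[150,245]+.5)*3.5-.5+[540,270]))
# pegs
for n,px in (("L",A(62,447)),("R",A(440,437))): print(n,to_world(p,px,.0645))
E
python3 c.py
```

```text
rack [540.55 142.41   2.49]
[[ 0.13 -0.23]
 [-0.67 -0.02]
 [ 0.34  0.08]
 [-0.05  0.11]
 [-0.1  -0.1 ]
 [ 0.16  0.15]]
scene lipinnerR [253. 326.]
lipinL [447. 263.]
pivL [442. 216.]
pivR [178. 299.]
endR [363. 448.]
board [ 6.0687e+02 -2.7184e+02 -2.9000e-01]
[[-0.22 -0.03]
 [ 0.21 -0.45]
 [-0.31  0.55]
 [ 0.21 -0.05]
 [-0.21 -0.06]
 [-0.36  0.01]
 [ 0.19  0.18]
 [-0.07  0.18]
 [ 0.26  0.13]
 [-0.19 -0.31]
 [ 0.6  -0.11]]
sens [718. 382.]
plate+ [683. 326.]
plate- [623. 343.]
c1 [765. 422.]
c2 [595. 475.]
L [0.49177622 0.23503069 0.0645    ]
R [0.49943095 0.04750314 0.0645    ]
```

Emit:
{"fn": "play_rows", "kwargs": {
  "series": [
    [27.6, 18.5, -7, 0, 0, 4.79],
    [27.6, 18.5, -7, 0, 0, 4.79],
    [27.6, 18.5, -7, 0, 0, 4.79],
    [27.6, 18.5, -7, 0, 0, 4.79],
    [27.6, 18.5, -7, 0, 0, 4.79],
    [27.6, 18.5, -7, 0, 0, 4.79],
    [27.6, 18.5, -7, 0, 0, 4.79],
    [27.6, 18.5, -7, 0, 0, 4.79],
    [27.6, 18.5, -7, 0, 0, 4.79],
    [27.6, 18.5, -7, 0, 0, 4.79],
    [27.6, 18.5, -7, 0, 0, 4.79],
    [27.6, 18.5, -7, 0, 0, 4.79],
    [27.6, 18.5, -7, 0, 0, 4.79],
    [27.6, 18.5, -7, 0, 0, 4.79],
    [0, 0, 0, 0, 0, 0],
    [0, 0, 0, 0, 0, 0]
  ],
  "jaw": 60,
  "newtons": 50
}}

```text
time_s: 2.73
ee_pos: [0.6081, -0.2704, 0.3056]
eef_rot: [-2.225, -2.216, 0.001]
contact_force: [0.1, 0.1, 0.0]
finger_gap: 0.704
```

Emit:
{"fn": "play_rows", "kwargs": {
  "series": [
    [-1.2, -1.4, -25, 0, 0, 0],
    [0, 0, -30, 0, 0, 0],
    [0, 0, -25, 0, 0, 0],
    [0, 0, -15, 0, 0, 0],
    [0, 0, -10.6, 0, 0, 0],
    [0, 0, 0, 0, 0, 0],
    [0, 0, 0, 0, 0, 0]
  ]
}}

```text
time_s: 3.32
ee_pos: [0.6054, -0.2741, 0.2014]
eef_rot: [-2.23, -2.212, 0.0]
contact_force: [-0.9, -0.0, 0.8]
finger_gap: 0.706
```

Emit:
{"fn": "play_rows", "kwargs": {
  "series": [
    [0, 0, 0, 0, 0, 0],
    [0, 0, 0, 0, 0, 0],
    [0, 0, 0, 0, 0, 0],
    [0, 0, 0, 0, 0, 0],
    [0, 0, 0, 0, 0, 0],
    [0, 0, 0, 0, 0, 0],
    [0, 0, 0, 0, 0, 0],
    [0, 0, 0, 0, 0, 0]
  ],
  "jaw": 0
}}

```text
time_s: 3.98
ee_pos: [0.6064, -0.2737, 0.2025]
eef_rot: [2.227, 2.212, 0.001]
contact_force: [0.2, -0.2, 5.7]
finger_gap: 0.129
```

Emit:
{"fn": "play_rows", "kwargs": {
  "series": [
    [0, 0, 10, 0, 0, 0],
    [0, 0, 20, 0, 0, 0],
    [0, 0, 25, 0, 0, 0],
    [0, 0, 25, 0, 0, 0],
    [0, 0, 0, 0, 0, 0],
    [0, 0, 0, 0, 0, 0]
  ]
}}

```text
time_s: 4.48
ee_pos: [0.6062, -0.2736, 0.2828]
eef_rot: [2.227, 2.212, 0.001]
contact_force: [0.4, 0.4, -2.2]
finger_gap: 0.129
```

Run:
```python
from h import *
p=arm.grab_frame("top");np.save("p2.npy",p,allow_pickle=True); q=arm.grab_frame("scene");np.save("q2.npy",q,allow_pickle=True)
f=lambda p,x0,y0,w,h,s:cv2.resize(p["frame"][y0:y0+h,x0:x0+w,::-1],None,fx=s,fy=s,interpolation=cv2.INTER_CUBIC)
o=np.zeros((420,790,3),np.uint8);o[:,:390]=f(p,315,95,65,70,6);o[:,400:790]=f(q,145,215,65,70,6);cv2.imwrite("pics/g1.png",o)
```

```text
(no output)
```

View pics/g1.png

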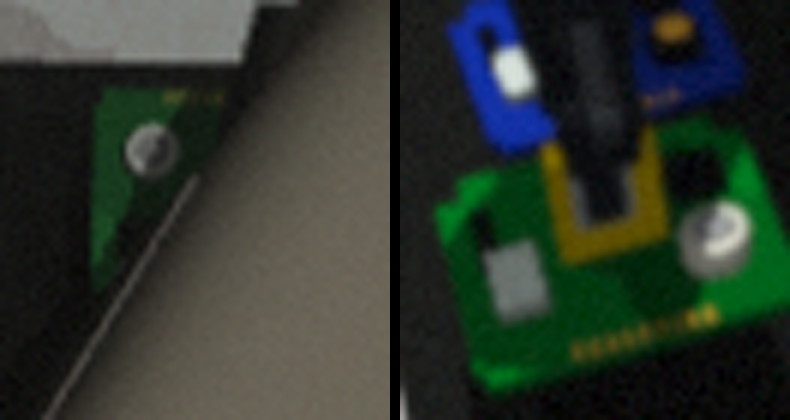

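Emit:
{"fn": "play_rows", "kwargs": {
  "series": [
    [-4, 14, 5, 0, 0, 0.2],
    [-8, 28, 5, 0, 0, 0.2],
    [-9, 30.4, 5, 0, 0, 0.2],
    [-9, 30.4, 5, 0, 0, 0.2],
    [-9, 30.4, 0, 0, 0, 0.2],
    [-9, 30.4, 0, 0, 0, 0.2],
    [-9, 30.4, 0, 0, 0, 0.2],
    [-9, 30.4, 0, 0, 0, 0.2],
    [-9, 30.4, 0, 0, 0, 0.2],
    [-9, 30.4, 0, 0, 0, 0.2],
    [-9, 30.4, 0, 0, 0, 0.2],
    [-9, 30.4, 0, 0, 0, 0.2],
    [-9, 30.4, 0, 0, 0, 0.2],
    [-8, 28, 0, 0, 0, 0.2],
    [-4, 14, 0, 0, 0, 0.08],
    [0, 0, 0, 0, 0, 0],
    [0, 0, 0, 0, 0, 0],
    [0, 0, 0, 0, 0, 0]
  ]
}}

```text
time_s: 6.08
ee_pos: [0.4823, 0.1448, 0.3005]
eef_rot: [-2.172, -2.269, 0.002]
contact_force: [-0.8, -0.2, -2.7]
finger_gap: 0.131
```

Emit:
{"fn": "play_rows", "kwargs": {
  "series": [
    [1.8, -6.4, -15, 0, 0, 0],
    [0, 0, -20, 0, 0, 0],
    [0, 0, -20, 0, 0, 0],
    [0, 0, -15, 0, 0, 0],
    [0, 0, -3, 0, 0, 0],
    [0, 0, 0, 0, 0, 0],
    [0, 0, 0, 0, 0, 0]
  ]
}}

```text
time_s: 6.67
ee_pos: [0.485, 0.1379, 0.2285]
eef_rot: [2.174, 2.268, 0.0]
contact_force: [1.2, -1.1, -1.6]
finger_gap: 0.133
```

Run:
```python
from h import *
p=arm.grab_frame("top");np.save("p3.npy",p,allow_pickle=True); q=arm.grab_frame("scene");np.save("q3.npy",q,allow_pickle=True)
f=lambda p,x0,y0,w,h,s:cv2.resize(p["frame"][y0:y0+h,x0:x0+w,::-1],None,fx=s,fy=s,interpolation=cv2.INTER_CUBIC)
o=np.zeros((600,800,3),np.uint8);o[:480,:280]=f(p,170,105,70,120,4);o[:,285:800]=f(q,270,160,103,120,5);cv2.imwrite("pics/g2.png",o)
print(arm.get_state()["ee_pos"])
```

```text
[0.48537998 0.13831789 0.22921036]
```

View pics/g2.png

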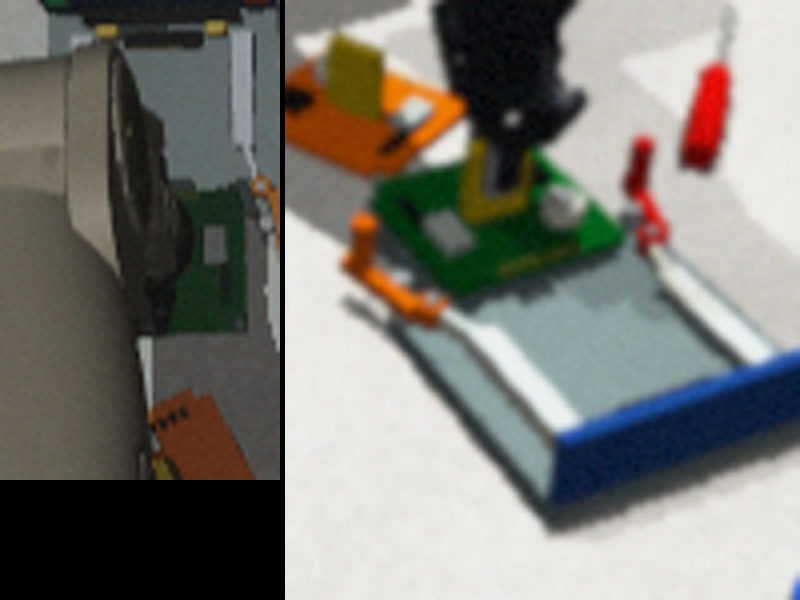

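Run:
```python
from fit import *
p=np.load("p3.npy",allow_pickle=True).item(); q=np.load("q3.npy",allow_pickle=True).item()
N=lambda u,v,x0,y0,s:np.array([(u+.5)/s-.5+x0,(v+.5)/s-.5+y0])
T=lambda w:np.round(np.array([[.99906,.0434],[-.0434,.99906]])@(w[:2]*1000-[540.5,142.4]),1)
P=lambda u,v:N(u,v,170,105,4); Q=lambda u,v:N(u-285,v,270,160,5)
print("right edge rack xy",T(to_world(p,P(247,200),.0357)),T(to_world(p,P(246,320),.0357)))
d=arm  # sensor
print("sensor scene",T(to_world(q,Q(562,206),.0497)),"lead corners",T(to_world(q,Q(452,290),.0357)),T(to_world(q,Q(622,243),.0357)))
# predicted from TCP: board rel TCP (+0.5,+1.8)
x=[.4859,.1401,np.deg2rad(2.49)];c,s=np.cos(x[2]),np.sin(x[2])
for n,m in (("sens",(.022,.034,.0497)),("leadR56",(.055,-.056,.0357)),("leadL56",(.055,.056,.0357)),("L47",(.047,.06,.0357)),("plate L",(0,.02,.0867)),("plate R",(0,-.02,.0867))):
    w=to_px(q,[x[0]+c*m[0]-s*m[1],x[1]+s*m[0]+c*m[1],m[2]]); print(n,np.round((w-[270,160]+.5)*5-.5+[285,0]))
for dd in (q,):
    print([ (e["centre"],e["conf"]) for e in []])
```

```text
right edge rack xy [-10.8 -63. ] [-102.6  -59.9]
sensor scene [-25.   25.7] lead corners [ -0.4 -61.7] [ 4.4 48.9]
sens [567. 195.]
leadR56 [462. 288.]
leadL56 [628. 236.]
L47 [626. 226.]
plate L [532. 129.]
plate R [472. 146.]
[]
```

Emit:
{"fn": "play_rows", "kwargs": {
  "series": [
    [0, 0, -3, 0, 0, 0],
    [0, 0, -3, 0, 0, 0],
    [0, 0, -1, 0, 0, 0],
    [0, 0, 0, 0, 0, 0],
    [0, 0, 0, 0, 0, 0]
  ]
}}

```text
time_s: 7.18
ee_pos: [0.4845, 0.1386, 0.2211]
eef_rot: [-2.172, -2.27, 0.0]
contact_force: [-0.1, -0.5, -2.9]
finger_gap: 0.134
```

Emit:
{"fn": "play_rows", "kwargs": {
  "series": [
    [0, 0, -1, 0, 0, 0],
    [0, 0, -1, 0, 0, 0],
    [0, 0, 0, 0, 0, 0],
    [0, 0, 0, 0, 0, 0]
  ]
}}

```text
time_s: 7.52
ee_pos: [0.4847, 0.1387, 0.2194]
eef_rot: [2.172, 2.269, 0.001]
contact_force: [-1.0, -0.0, 2.0]
finger_gap: 0.129
```

Run:
```python
from h import *
p=arm.grab_frame("top");np.save("p4.npy",p,allow_pickle=True); q=arm.grab_frame("scene");np.save("q4.npy",q,allow_pickle=True)
f=lambda p,x0,y0,w,h,s:cv2.resize(p["frame"][y0:y0+h,x0:x0+w,::-1],None,fx=s,fy=s,interpolation=cv2.INTER_CUBIC)
o=np.zeros((600,800,3),np.uint8);o[:600,:250]=f(p,195,120,50,120,5)[:600];o[:400,255:800]=f(q,280,180,68,50,8)[:,:545];cv2.imwrite("pics/g3.png",o)
for d in arm.spot_point(q,"board_sensor"): print("s",d)
for d in arm.spot_point(q,"board_handle"): print("h",d)
st=arm.get_state();print(st["ee_pos"],st["contact_force"],st["moment"])
```

```text
Traceback (most recent call last):
ValueError: could not broadcast input array from shape (400,544,3) into shape (400,545,3)
```

Run:
```python
from h import *
p=np.load("p4.npy",allow_pickle=True).item(); q=arm.grab_frame("scene");np.save("q4.npy",q,allow_pickle=True)
f=lambda p,x0,y0,w,h,s:cv2.resize(p["frame"][y0:y0+h,x0:x0+w,::-1],None,fx=s,fy=s,interpolation=cv2.INTER_CUBIC)
o=np.zeros((600,800,3),np.uint8);o[:600,:250]=f(p,195,120,50,120,5)[:600];o[:400,255:799]=f(q,280,180,68,50,8);cv2.imwrite("pics/g3.png",o)
for d in arm.spot_point(q,"board_sensor"): print("s",d)
for d in arm.spot_point(q,"board_handle"): print("h",d)
st=arm.get_state();print(st["ee_pos"],st["contact_force"],st["moment"])
```

```text
s {'centre': [129.1, 197.4], 'conf': 0.83}
s {'centre': [277.4, 169.9], 'conf': 0.83}
s {'centre': [323.6, 201.2], 'conf': 0.62}
h {'centre': [309.7, 192.7], 'conf': 0.95}
h {'centre': [287.3, 170.8], 'conf': 0.83}
h {'centre': [341.5, 185.8], 'conf': 0.34}
[0.48472216 0.13865242 0.21944552] [-1.28222378 -0.38748872  4.69438761] [-0.04092041  0.27165836  0.03829415]
```

View pics/g3.png

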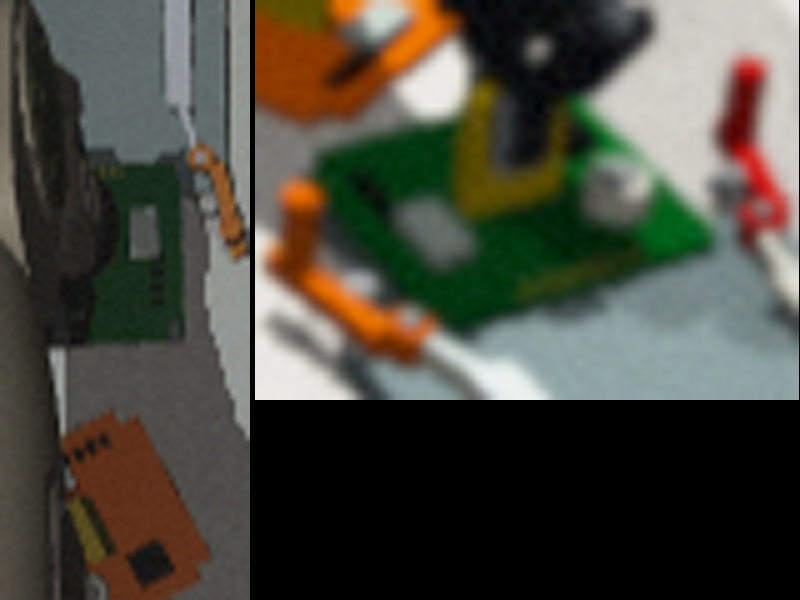

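```bash
cat > m.py <<'E'
from fit import *
T=lambda w:np.round(np.array([[.99906,.0434],[-.0434,.99906]])@(np.array(w)[:2]*1000-[540.5,142.4]),1)
N=lambda u,v,x0,y0,s:np.array([(u+.5)/s-.5+x0,(v+.5)/s-.5+y0])
def W(xr,z): 
    return [.5405+.99906*xr[0]-.0434*xr[1],.1424+.0434*xr[0]+.99906*xr[1],z]
E
python3 - <<'E'
from m import *
p=np.load("p4.npy",allow_pickle=True).item(); q=np.load("q4.npy",allow_pickle=True).item()
P=lambda u,v:N(u,v,195,120,5); Q=lambda u,v:N(u-255,v,280,180,8)
for n,w in (("top Redge lead",to_world(p,P(182,165),.026)),("trail",to_world(p,P(183,335),.026)),("lead edge",to_world(p,P(150,163),.026)),("trailing edge",to_world(p,P(140,343),.026)),
 ("sensor",to_world(q,Q(620,178),.040)),("LR",to_world(q,Q(468,322),.026)),("LL",to_world(q,Q(713,240),.026)),("leverR piv chk",to_world(q,Q(402,330),.034)),("top lever piv",to_world(p,P(201,156),.034)),("toplip",to_world(p,P(166,103),.035))): print(n,T(w))
print("TCP",T([.4847,.1387]))
E
```

```text
top Redge lead [ -3.1 -61.2]
trail [-108.1  -59.2]
lead edge [ -1.3 -41.5]
trailing edge [-112.2  -32.7]
sensor [-31.1  31.6]
LR [  1.9 -51.9]
LL [-0.3 53. ]
leverR piv chk [  4.  -80.3]
top lever piv [  0.9 -73.7]
toplip [ 34.  -53.2]
TCP [-55.9  -1.3]
```

Emit:
{"fn": "play_rows", "kwargs": {
  "series": [
    [5, 0.4, 0.5, 0, 0, 0],
    [5, 0.4, 0, 0, 0, 0],
    [5, 0.2, 0, 0, 0, 0],
    [5, 0.2, 0, 0, 0, 0],
    [5, 0.2, 0, 0, 0, 0],
    [5, 0.2, 0, 0, 0, 0],
    [0, 0, 0, 0, 0, 0]
  ]
}}

```text
time_s: 8.35
ee_pos: [0.5161, 0.1402, 0.2195]
eef_rot: [2.172, 2.268, 0.002]
contact_force: [0.8, -0.1, -1.0]
finger_gap: 0.129
```

Emit:
{"fn": "play_rows", "kwargs": {
  "series": [
    [4, 0.2, 0, 0, 0, 0],
    [4, 0.2, 0, 0, 0, 0],
    [4, 0.2, 0, 0, 0, 0],
    [4, 0.2, 0, 0, 0, 0],
    [0, 0, 0, 0, 0, 0]
  ]
}}

```text
time_s: 8.77
ee_pos: [0.5307, 0.1407, 0.2195]
eef_rot: [2.173, 2.269, -0.002]
contact_force: [-1.1, -1.7, -1.1]
finger_gap: 0.13
```

Emit:
{"fn": "play_rows", "kwargs": {
  "series": [
    [5, 0.2, 0, 0, 0, 0],
    [6, 0.3, 0, 0, 0, 0],
    [6, 0.3, 0, 0, 0, 0],
    [6, 0.3, 0, 0, 0, 0],
    [0, 0, 0, 0, 0, 0]
  ]
}}

```text
time_s: 9.18
ee_pos: [0.5548, 0.1418, 0.2195]
eef_rot: [2.172, 2.268, 0.001]
contact_force: [0.4, -3.2, -0.3]
finger_gap: 0.13
```

Emit:
{"fn": "play_rows", "kwargs": {
  "series": [
    [6, 0.3, 0, 0, 0, 0],
    [6, 0.3, 0, 0, 0, 0],
    [6, 0.3, 0, 0, 0, 0],
    [4, 0.2, 0, 0, 0, 0],
    [0, 0, 0, 0, 0, 0]
  ]
}}

```text
time_s: 9.6
ee_pos: [0.5762, 0.1428, 0.2195]
eef_rot: [2.172, 2.268, -0.001]
contact_force: [-1.3, -3.9, 0.7]
finger_gap: 0.133
```

Emit:
{"fn": "play_rows", "kwargs": {
  "series": [
    [4, 0, 0, 0, 0, 0],
    [4, 0.1, 0, 0, 0, 0],
    [3, 0.1, 0, 0, 0, 0],
    [0, 0, 0, 0, 0, 0]
  ]
}}

```text
time_s: 9.93
ee_pos: [0.5867, 0.1432, 0.2195]
eef_rot: [2.172, 2.269, -0.001]
contact_force: [-3.3, -3.6, 2.1]
finger_gap: 0.131
```

Emit:
{"fn": "play_rows", "kwargs": {
  "series": [
    [1, 0, 0, 0, 0, 0],
    [1, 0.1, 0, 0, 0, 0],
    [1, 0, 0, 0, 0, 0],
    [0, 0, 0, 0, 0, 0]
  ]
}}

```text
time_s: 10.27
ee_pos: [0.5889, 0.1433, 0.2195]
eef_rot: [-2.172, -2.269, 0.003]
contact_force: [-5.3, -2.9, 4.5]
finger_gap: 0.128
```

Emit:
{"fn": "play_rows", "kwargs": {
  "series": [
    [1, 0, 0, 0, 0, 0],
    [1, 0.1, 0, 0, 0, 0],
    [0, 0, 0, 0, 0, 0]
  ]
}}

```text
time_s: 10.52
ee_pos: [0.5908, 0.1434, 0.2195]
eef_rot: [-2.172, -2.269, 0.003]
contact_force: [-4.5, -2.6, 4.0]
finger_gap: 0.137
```

Emit:
{"fn": "play_rows", "kwargs": {
  "series": [
    [1, 0, 0, 0, 0, 0],
    [1, 0.1, 0, 0, 0, 0],
    [0, 0, 0, 0, 0, 0]
  ]
}}

```text
time_s: 10.77
ee_pos: [0.5928, 0.1435, 0.2196]
eef_rot: [-2.172, -2.269, 0.003]
contact_force: [-5.5, -3.2, 4.8]
finger_gap: 0.131
```

Emit:
{"fn": "play_rows", "kwargs": {
  "series": [
    [1, 0, 0, 0, 0, 0],
    [1, 0.1, 0, 0, 0, 0],
    [0, 0, 0, 0, 0, 0]
  ]
}}

```text
time_s: 11.02
ee_pos: [0.5948, 0.1436, 0.2195]
eef_rot: [-2.172, -2.269, 0.003]
contact_force: [-5.7, -3.2, 3.8]
finger_gap: 0.134
```

Emit:
{"fn": "play_rows", "kwargs": {
  "series": [
    [1, 0, 0, 0, 0, 0],
    [1, 0.1, 0, 0, 0, 0],
    [0, 0, 0, 0, 0, 0]
  ]
}}

```text
time_s: 11.27
ee_pos: [0.5969, 0.1437, 0.2195]
eef_rot: [-2.172, -2.269, 0.003]
contact_force: [-5.3, -3.6, 4.5]
finger_gap: 0.13
```

Emit:
{"fn": "play_rows", "kwargs": {
  "series": [
    [1, 0, 0, 0, 0, 0],
    [1, 0.1, 0, 0, 0, 0],
    [0, 0, 0, 0, 0, 0]
  ]
}}

```text
time_s: 11.52
ee_pos: [0.5986, 0.1438, 0.2196]
eef_rot: [-2.171, -2.269, 0.003]
contact_force: [-7.2, -3.6, 4.9]
finger_gap: 0.129
```

Emit:
{"fn": "play_rows", "kwargs": {
  "series": [
    [1, 0, 0, 0, 0, 0],
    [1, 0.1, 0, 0, 0, 0],
    [0, 0, 0, 0, 0, 0]
  ]
}}

```text
time_s: 11.77
ee_pos: [0.5994, 0.1438, 0.2196]
eef_rot: [-2.17, -2.268, 0.007]
contact_force: [-10.7, -3.3, 9.4]
finger_gap: 0.128
```

Emit:
{"fn": "play_rows", "kwargs": {
  "series": [
    [-1.5, 0, 0.6, 0, 0, 0],
    [0, 0, 0, 0, 0, 0]
  ]
}}

```text
time_s: 11.93
ee_pos: [0.5989, 0.1438, 0.2197]
eef_rot: [-2.172, -2.269, 0.004]
contact_force: [-6.0, -3.6, 2.7]
finger_gap: 0.133
```

Emit:
{"fn": "play_rows", "kwargs": {
  "series": [
    [0, 0, 0, 0, 0, 0],
    [0, 0, 0, 0, 0, 0],
    [0, 0, 0, 0, 0, 0],
    [0, 0, 0, 0, 0, 0]
  ],
  "jaw": 45
}}

```text
time_s: 12.27
ee_pos: [0.6007, 0.1444, 0.2205]
eef_rot: [2.172, 2.269, 0.003]
contact_force: [-0.9, -0.4, 0.5]
finger_gap: 0.533
```

Emit:
{"fn": "play_rows", "kwargs": {
  "series": [
    [0, 0, 15, 0, 0, 0],
    [0, 0, 30, 0, 0, 0],
    [0, 0, 30, 0, 0, 0],
    [-20, 0, 20, 0, 0, 0],
    [-30, 0, 0, 0, 0, 0],
    [-30, 0, 0, 0, 0, 0],
    [-30, 0, 0, 0, 0, 0],
    [0, 0, 0, 0, 0, 0]
  ],
  "jaw": 0
}}

```text
time_s: 12.93
ee_pos: [0.4847, 0.1443, 0.3147]
eef_rot: [-2.168, -2.268, 0.006]
contact_force: [-0.9, -0.4, 0.5]
finger_gap: 0.002
```

Run:
```python
from h import *
p=arm.grab_frame("top");np.save("p5.npy",p,allow_pickle=True); q=arm.grab_frame("scene");np.save("q5.npy",q,allow_pickle=True)
f=lambda p,x0,y0,w,h,s:cv2.resize(p["frame"][y0:y0+h,x0:x0+w,::-1],None,fx=s,fy=s,interpolation=cv2.INTER_CUBIC)
o=np.zeros((600,800,3),np.uint8);o[:455,:275]=f(p,195,95,55,91,5);o[:480,280:800]=f(q,270,170,130,120,4);cv2.imwrite("pics/g5.png",o)
```

```text
(no output)
```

View pics/g5.png

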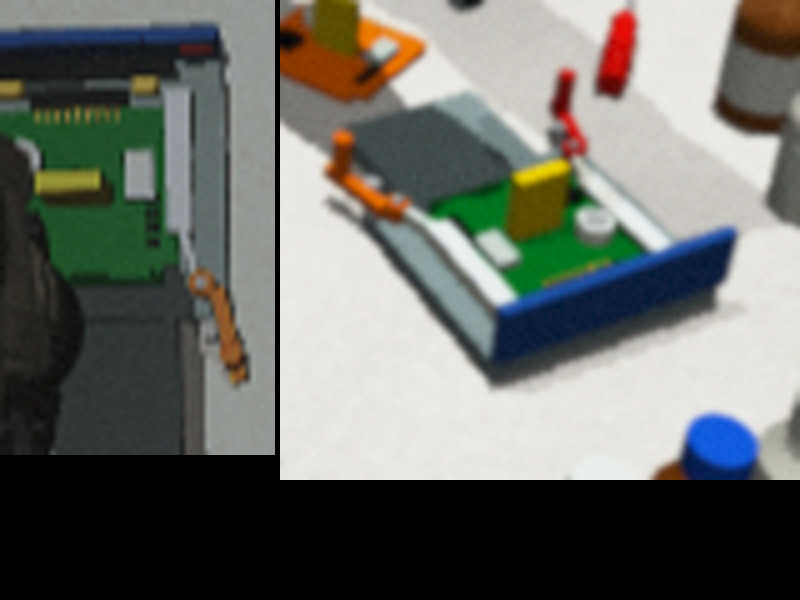

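```bash
cat > lev.py <<'E'
import numpy as np
Y=np.deg2rad(2.49)
def F(side,th,d=18.):   # finger centre world mm and tool yaw (deg, relative to rack) for left lever angle th
    ph=np.deg2rad(150.9)+th
    x=50.6*np.cos(ph)+d*np.sin(ph); y=74+50.6*np.sin(ph)-d*np.cos(ph)
    psi=max(0,np.rad2deg(ph)-180)
    y*=side; psi*=side
    return np.array([540.5+np.cos(Y)*x-np.sin(Y)*y,142.4+np.sin(Y)*x+np.cos(Y)*y,psi])
if __name__=="__main__":
    import sys; side=int(sys.argv[1]); t=eval(sys.argv[2]); d=float(sys.argv[3]) if len(sys.argv)>3 else 18
    w=[F(side,a,d) for a in t]; print("start",np.round(w[0],1))
    print([[round(v,1) for v in (b-a)[:2]]+[0,0,0,round((b-a)[2],2)] for a,b in zip(w,w[1:])]); print("end",np.round(w[-1],1))
E
python3 lev.py 1 "np.arange(-.25,1.56,.1)"; python3 lev.py -1 "np.arange(-.25,1.56,.1)"; python3 -c "
from cell import arm; s=arm.get_state(); print(s['ee_pos'],s['eef_rot'],s['joints'],s['time_s'])"
```

```text
start [510.9 263.1   0. ]
[[np.float64(-4.5), np.float64(-2.9), 0, 0, 0, np.float64(0.0)], [np.float64(-4.2), np.float64(-3.3), 0, 0, 0, np.float64(0.0)], [np.float64(-3.9), np.float64(-3.7), 0, 0, 0, np.float64(0.0)], [np.float64(-3.5), np.float64(-4.1), 0, 0, 0, np.float64(0.0)], [np.float64(-3.1), np.float64(-4.4), 0, 0, 0, np.float64(0.0)], [np.float64(-2.6), np.float64(-4.7), 0, 0, 0, np.float64(0.0)], [np.float64(-2.1), np.float64(-4.9), 0, 0, 0, np.float64(0.0)], [np.float64(-1.6), np.float64(-5.1), 0, 0, 0, np.float64(2.41)], [np.float64(-1.1), np.float64(-5.3), 0, 0, 0, np.float64(5.73)], [np.float64(-0.6), np.float64(-5.3), 0, 0, 0, np.float64(5.73)], [np.float64(-0.0), np.float64(-5.4), 0, 0, 0, np.float64(5.73)], [np.float64(0.5), np.float64(-5.3), 0, 0, 0, np.float64(5.73)], [np.float64(1.0), np.float64(-5.3), 0, 0, 0, np.float64(5.73)], [np.float64(1.6), np.float64(-5.1), 0, 0, 0, np.float64(5.73)], [np.float64(2.1), np.float64(-5.0), 0, 0, 0, np.float64(5.73)], [np.float64(2.5), np.float64(-4.7), 0, 0, 0, np.float64(5.73)], [np.float64(3.0), np.float64(-4.4), 0, 0, 0, 
[... 795 characters left out ...]
at64(5.3), 0, 0, 0, np.float64(-5.73)], [np.float64(0.0), np.float64(5.4), 0, 0, 0, np.float64(-5.73)], [np.float64(0.6), np.float64(5.3), 0, 0, 0, np.float64(-5.73)], [np.float64(1.1), np.float64(5.3), 0, 0, 0, np.float64(-5.73)], [np.float64(1.6), np.float64(5.1), 0, 0, 0, np.float64(-5.73)], [np.float64(2.1), np.float64(4.9), 0, 0, 0, np.float64(-5.73)], [np.float64(2.6), np.float64(4.7), 0, 0, 0, np.float64(-5.73)], [np.float64(3.1), np.float64(4.4), 0, 0, 0, np.float64(-5.73)]]
end [501.2 101.3 -59.7]
[0.48948643 0.14431749 0.31574415] [2.17129813e+00 2.26949800e+00 1.96392936e-03] [ 1.29237974e-01  2.34217398e-01 -2.83896808e-01  1.05126455e+00
  2.33886772e-04  1.65581542e+00] 13.0333
```

Emit:
{"fn": "play_rows", "kwargs": {
  "series": [
    [5.4, 30.2, 0, 0, 0, 0],
    [5.4, 30.2, 0, 0, 0, 0],
    [5.4, 30.2, 0, 0, 0, 0],
    [5.4, 30.2, 0, 0, 0, 0],
    [0, 0, -30, 0, 0, 0],
    [0, 0, -35, 0, 0, 0],
    [0, 0, -26, 0, 0, 0],
    [0, 0, -10, 0, 0, 0],
    [0, 0, 0, 0, 0, 0],
    [0, 0, 0, 0, 0, 0]
  ]
}}

```text
time_s: 13.87
ee_pos: [0.5127, 0.265, 0.2145]
eef_rot: [2.173, 2.269, 0.001]
contact_force: [0.1, -0.1, 0.7]
finger_gap: -0.001
```

Emit:
{"fn": "play_rows", "kwargs": {
  "series": [
    [-6.3, -4.9, 0, 0, 0, 0],
    [-4.2, -3.3, 0, 0, 0, 0],
    [-3.9, -3.7, 0, 0, 0, 0],
    [-3.5, -4.1, 0, 0, 0, 0],
    [-3.1, -4.4, 0, 0, 0, 0],
    [-2.6, -4.7, 0, 0, 0, 0],
    [-2.1, -4.9, 0, 0, 0, 0],
    [-1.6, -5.1, 0, 0, 0, 2.4],
    [0, 0, 0, 0, 0, 0]
  ]
}}

```text
time_s: 14.62
ee_pos: [0.4849, 0.2296, 0.2158]
eef_rot: [2.123, 2.314, 0.007]
contact_force: [1.2, 1.2, 2.1]
finger_gap: 0.001
```

Emit:
{"fn": "play_rows", "kwargs": {
  "series": [
    [-1.1, -5.3, 0, 0, 0, 5.7],
    [-0.6, -5.3, 0, 0, 0, 5.7],
    [0, -5.4, 0, 0, 0, 5.7],
    [0.5, -5.3, 0, 0, 0, 5.7],
    [1.0, -5.3, 0, 0, 0, 5.7],
    [1.6, -5.1, 0, 0, 0, 5.7],
    [2.1, -5.0, 0, 0, 0, 5.7]
  ]
}}

```text
time_s: 15.2
ee_pos: [0.4875, 0.1936, 0.2153]
eef_rot: [-1.2, -2.903, -0.004]
contact_force: [-2.4, 5.4, 3.4]
finger_gap: -0.001
```

Run:
```python
from h import *
p=arm.grab_frame("top"); q=arm.grab_frame("scene")
f=lambda p,x0,y0,w,h,s:cv2.resize(p["frame"][y0:y0+h,x0:x0+w,::-1],None,fx=s,fy=s,interpolation=cv2.INTER_CUBIC)
o=np.zeros((600,800,3),np.uint8);o[:455,:275]=f(p,170,110,55,91,5);o[:480,280:800]=f(q,270,150,130,120,4);cv2.imwrite("pics/g6.png",o)
print(arm.get_state()["contact_force"])
```

```text
[-1.14157291  2.16655425  2.12007861]
```

View pics/g6.png

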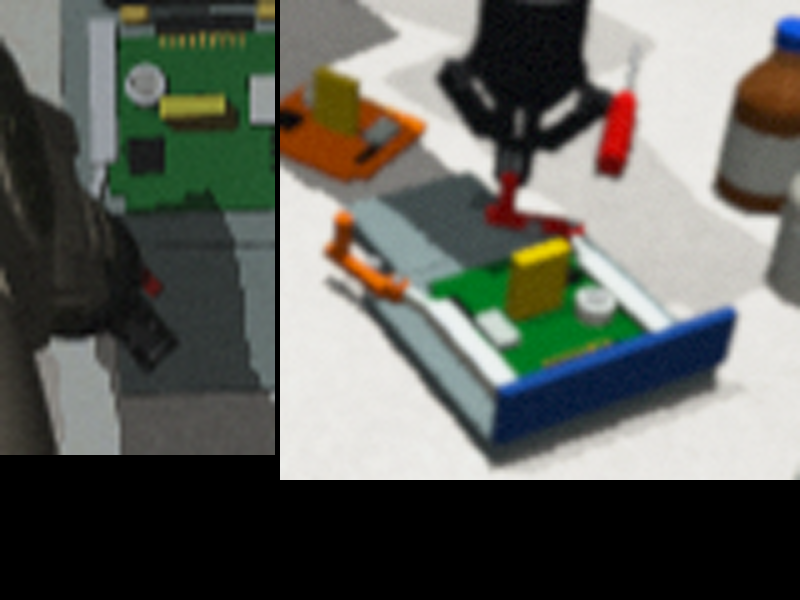

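Emit:
{"fn": "play_rows", "kwargs": {
  "series": [
    [2.5, -4.7, 0, 0, 0, 5.7],
    [3.0, -4.4, 0, 0, 0, 5.7],
    [3.4, -4.1, 0, 0, 0, 5.7],
    [0, 0, 0, 0, 0, 0]
  ]
}}

```text
time_s: 15.63
ee_pos: [0.4962, 0.1797, 0.2144]
eef_rot: [-0.764, -3.046, 0.0]
contact_force: [-1.6, 1.9, 1.6]
finger_gap: 0.005
```

Emit:
{"fn": "play_rows", "kwargs": {
  "series": [
    [-9, 5, 0, 0, 0, 0],
    [0, 0, 30, 0, 0, -3],
    [0, 0, 40, 0, 0, -7],
    [4, -22, 0, 0, 0, -7],
    [5, -28, 0, 0, 0, -7],
    [5, -28, 0, 0, 0, -7],
    [5, -28, 0, 0, 0, -7],
    [5, -28, 0, 0, 0, -7],
    [5, -28, 0, 0, 0, -7],
    [4.5, -8, 0, 0, 0, -7],
    [0, 0, 0, 0, 0, 0],
    [0, 0, 0, 0, 0, 0]
  ]
}}

```text
time_s: 16.63
ee_pos: [0.5208, 0.0149, 0.284]
eef_rot: [-2.165, -2.276, 0.001]
contact_force: [-0.2, -0.5, 1.0]
finger_gap: 0.001
```

Emit:
{"fn": "play_rows", "kwargs": {
  "series": [
    [0, 0, -25, 0, 0, 0],
    [0, 0, -30, 0, 0, 0],
    [0, 0, -15, 0, 0, 0],
    [0, 0, 0, 0, 0, 0],
    [-4.2, 7.2, 0, 0, 0, 0],
    [-4.5, 2.9, 0, 0, 0, 0],
    [-4.2, 3.4, 0, 0, 0, 0],
    [-3.8, 3.8, 0, 0, 0, 0],
    [-3.4, 4.1, 0, 0, 0, 0],
    [-3.0, 4.5, 0, 0, 0, 0],
    [-2.5, 4.7, 0, 0, 0, 0],
    [-2.1, 5.0, 0, 0, 0, -2.4],
    [-1.6, 5.1, 0, 0, 0, -5.7],
    [-1.0, 5.3, 0, 0, 0, -5.7],
    [-0.5, 5.3, 0, 0, 0, -5.7]
  ]
}}

```text
time_s: 17.88
ee_pos: [0.4913, 0.0658, 0.2155]
eef_rot: [2.521, 1.867, 0.002]
contact_force: [2.1, -4.9, 0.4]
finger_gap: -0.001
```

Emit:
{"fn": "play_rows", "kwargs": {
  "series": [
    [0, 5.4, 0, 0, 0, -5.7],
    [0.6, 5.3, 0, 0, 0, -5.7],
    [1.1, 5.3, 0, 0, 0, -5.7],
    [1.6, 5.1, 0, 0, 0, -5.7],
    [2.1, 4.9, 0, 0, 0, -5.7],
    [2.6, 4.7, 0, 0, 0, -5.7],
    [3.1, 4.4, 0, 0, 0, -5.7],
    [0, 0, 0, 0, 0, 0]
  ]
}}

```text
time_s: 18.55
ee_pos: [0.5014, 0.1015, 0.2149]
eef_rot: [3.008, 0.902, -0.0]
contact_force: [-1.3, -2.3, 0.7]
finger_gap: 0.003
```

```bash
python3 lev.py -1 "np.arange(1.55,2.3,.05)"|sed 's/np.float64//g';python3 lev.py 1 "np.arange(1.55,2.3,.05)"|sed 's/np.float64//g'; python3 -c "
from cell import arm; s=arm.get_state(); print(s['ee_pos'],s['eef_rot'],s['joints'],s['contact_force'])"
```

```text
start [501.2 101.3 -59.7]
[[(1.7), (2.1), 0, 0, 0, (-2.86)], [(1.8), (2.0), 0, 0, 0, (-2.86)], [(1.9), (1.9), 0, 0, 0, (-2.86)], [(2.0), (1.8), 0, 0, 0, (-2.86)], [(2.1), (1.7), 0, 0, 0, (-2.86)], [(2.2), (1.6), 0, 0, 0, (-2.86)], [(2.2), (1.5), 0, 0, 0, (-2.86)], [(2.3), (1.4), 0, 0, 0, (-2.86)], [(2.4), (1.3), 0, 0, 0, (-2.86)], [(2.4), (1.1), 0, 0, 0, (-2.86)], [(2.5), (1.0), 0, 0, 0, (-2.86)], [(2.5), (0.9), 0, 0, 0, (-2.86)], [(2.6), (0.8), 0, 0, 0, (-2.86)], [(2.6), (0.6), 0, 0, 0, (-2.86)]]
end [532.3 121.  -99.8]
start [497.8 180.   59.7]
[[(1.9), (-1.9), 0, 0, 0, (2.86)], [(2.0), (-1.8), 0, 0, 0, (2.86)], [(2.1), (-1.7), 0, 0, 0, (2.86)], [(2.1), (-1.6), 0, 0, 0, (2.86)], [(2.2), (-1.5), 0, 0, 0, (2.86)], [(2.3), (-1.4), 0, 0, 0, (2.86)], [(2.4), (-1.3), 0, 0, 0, (2.86)], [(2.4), (-1.2), 0, 0, 0, (2.86)], [(2.5), (-1.1), 0, 0, 0, (2.86)], [(2.5), (-0.9), 0, 0, 0, (2.86)], [(2.6), (-0.8), 0, 0, 0, (2.86)], [(2.6), (-0.7), 0, 0, 0, (2.86)], [(2.6), (-0.5), 0, 0, 0, (2.86)], [(2.7), (-0.4), 0, 0, 0, (2.86)]]
end [530.5 163.1  99.8]
[0.50141318 0.10147386 0.21490153] [ 3.00809383e+00  9.01511382e-01 -2.00207480e-04] [ 4.29829789e-02  3.33117532e-01 -4.24446438e-01  8.13033220e-01
 -1.30486325e-03  2.60222117e+00] [-1.26429781 -2.31458757  0.66507335]
```

Emit:
{"fn": "play_rows", "kwargs": {
  "series": [
    [1.7, 2.1, 0, 0, 0, -2.5],
    [1.8, 2.0, 0, 0, 0, -2.5],
    [1.9, 1.9, 0, 0, 0, -2.5]
  ]
}}

```text
time_s: 18.8
ee_pos: [0.506, 0.107, 0.2146]
eef_rot: [3.06, 0.707, -0.003]
contact_force: [-3.6, -3.6, 3.2]
finger_gap: -0.004
```

Emit:
{"fn": "play_rows", "kwargs": {
  "series": [
    [2.0, 1.8, 0, 0, 0, -2.5],
    [2.1, 1.7, 0, 0, 0, -2.5]
  ]
}}

```text
time_s: 18.97
ee_pos: [0.5096, 0.1103, 0.2145]
eef_rot: [3.087, 0.573, -0.005]
contact_force: [-5.6, -5.3, 4.5]
finger_gap: 0.003
```

Emit:
{"fn": "play_rows", "kwargs": {
  "series": [
    [-11, -4, 0, 0, 0, 0],
    [0, 0, 30, 0, 0, 0],
    [0, 0, 40, 0, 0, 6.9],
    [0, 5, 0, 0, 0, 6.9],
    [0, 5, 0, 0, 0, 6.9],
    [0, 5, 0, 0, 0, 6.9],
    [0, 5, 0, 0, 0, 6.9],
    [-1, 5, 0, 0, 0, 6.9],
    [-1, 5, 0, 0, 0, 6.9],
    [-1, 5, 0, 0, 0, 6.9],
    [-1, 5, 0, 0, 0, 6.9],
    [-1, 5, 0, 0, 0, 6.9],
    [-1, 5, 0, 0, 0, 6.9],
    [-1, 5, 0, 0, 0, 6.9],
    [-1, 5, 0, 0, 0, 6.9],
    [-1, 5, 0, 0, 0, 6.9],
    [-1, 5, 0, 0, 0, 6.9],
    [-1, 5, 0, 0, 0, 6.9],
    [0, 2, 0, 0, 0, 6.9],
    [0, 0, 0, 0, 0, 6.9]
  ]
}}

```text
time_s: 20.63
ee_pos: [0.4887, 0.1845, 0.2847]
eef_rot: [0.924, 3.002, 0.002]
contact_force: [-0.0, -0.4, 0.4]
finger_gap: 0.001
```

Emit:
{"fn": "play_rows", "kwargs": {
  "series": [
    [0, 0, 0, 0, 0, 6.9],
    [0, 0, 0, 0, 0, 0],
    [0, 0, 0, 0, 0, 0]
  ]
}}

```text
time_s: 20.88
ee_pos: [0.4889, 0.1839, 0.2846]
eef_rot: [0.759, 3.048, 0.001]
contact_force: [0.1, 0.3, -1.5]
finger_gap: -0.001
```

Now down, and push left from nominal 1.55 on.

Emit:
{"fn": "play_rows", "kwargs": {
  "series": [
    [0, 0, -25, 0, 0, 0],
    [0, 0, -30, 0, 0, 0],
    [0, 0, -15, 0, 0, 0],
    [0, 0, 0, 0, 0, 0],
    [4.5, -2, 0, 0, 0, 0],
    [4.5, -2, 0, 0, 0, 0],
    [1.9, -1.9, 0, 0, 0, 2.8],
    [2.0, -1.8, 0, 0, 0, 2.8],
    [2.1, -1.7, 0, 0, 0, 2.8]
  ]
}}

```text
time_s: 21.63
ee_pos: [0.5036, 0.1744, 0.215]
eef_rot: [-0.528, -3.095, -0.001]
contact_force: [-5.1, 2.5, -1.5]
finger_gap: 0.0
```

Emit:
{"fn": "play_rows", "kwargs": {
  "series": [
    [2.1, -1.6, 0, 0, 0, 2.8],
    [2.2, -1.5, 0, 0, 0, 2.8]
  ]
}}

```text
time_s: 21.8
ee_pos: [0.5074, 0.1713, 0.2149]
eef_rot: [-0.376, -3.115, -0.002]
contact_force: [-7.4, 2.1, 1.6]
finger_gap: 0.0
```

Emit:
{"fn": "play_rows", "kwargs": {
  "series": [
    [1.2, -0.7, 0, 0, 0, 1.4],
    [1.2, -0.7, 0, 0, 0, 1.4]
  ]
}}

```text
time_s: 21.97
ee_pos: [0.5095, 0.17, 0.2149]
eef_rot: [-0.301, -3.123, -0.002]
contact_force: [-7.4, 2.3, 1.2]
finger_gap: -0.001
```

Emit:
{"fn": "play_rows", "kwargs": {
  "series": [
    [1.2, -0.7, 0, 0, 0, 1.4],
    [1.2, -0.6, 0, 0, 0, 1.4]
  ]
}}

```text
time_s: 22.13
ee_pos: [0.5115, 0.1687, 0.2149]
eef_rot: [-0.225, -3.129, -0.002]
contact_force: [-9.5, 2.0, 2.6]
finger_gap: 0.0
```

Emit:
{"fn": "play_rows", "kwargs": {
  "series": [
    [1.2, -0.6, 0, 0, 0, 1.4],
    [1.2, -0.6, 0, 0, 0, 1.4]
  ]
}}

```text
time_s: 22.3
ee_pos: [0.5135, 0.1675, 0.2149]
eef_rot: [-0.148, -3.132, -0.002]
contact_force: [-11.7, 2.2, 4.4]
finger_gap: 0.0
```

Emit:
{"fn": "play_rows", "kwargs": {
  "series": [
    [-5, 0.6, 0, 0, 0, 0],
    [-5, 0.6, 0, 0, 0, 0],
    [0, 0, 30, 0, 0, 0],
    [0, 0, 40, 0, 0, 6],
    [-2, -20, 0, 0, 0, 6],
    [-2, -21, 0, 0, 0, 6],
    [-2, -21, 0, 0, 0, 5],
    [0, 0, 0, 0, 0, 0],
    [0, 0, -30, 0, 0, 0],
    [0, 0, -30, 0, 0, 0],
    [0, 0, -10, 0, 0, 0],
    [0, 0, 0, 0, 0, 0]
  ]
}}

```text
time_s: 23.3
ee_pos: [0.4985, 0.1067, 0.2124]
eef_rot: [0.476, -3.101, -0.001]
contact_force: [-0.5, -0.0, 0.7]
finger_gap: 0.002
```

Emit:
{"fn": "play_rows", "kwargs": {
  "series": [
    [5, 1.6, 1, 0, 0, 0],
    [4.5, 1.6, 1, 0, 0, 0],
    [2.5, 0.9, 0, 0, 0, -1.5],
    [1.1, 0.8, 0, 0, 0, -1.4]
  ]
}}

```text
time_s: 23.63
ee_pos: [0.5129, 0.1119, 0.2176]
eef_rot: [0.398, -3.116, -0.0]
contact_force: [-5.1, -1.2, 1.8]
finger_gap: 0.002
```

Emit:
{"fn": "play_rows", "kwargs": {
  "series": [
    [1.1, 0.8, 0, 0, 0, -1.4],
    [1.1, 0.8, 0, 0, 0, -1.4]
  ]
}}

```text
time_s: 23.8
ee_pos: [0.5147, 0.1134, 0.2176]
eef_rot: [0.321, -3.124, 0.001]
contact_force: [-5.8, -1.4, 3.2]
finger_gap: 0.001
```

Emit:
{"fn": "play_rows", "kwargs": {
  "series": [
    [1.1, 0.7, 0, 0, 0, -1.4],
    [1.1, 0.7, 0, 0, 0, -1.4]
  ]
}}

```text
time_s: 23.97
ee_pos: [0.5161, 0.1146, 0.2175]
eef_rot: [0.244, -3.129, 0.002]
contact_force: [-10.1, -3.9, 5.5]
finger_gap: -0.003
```

Emit:
{"fn": "play_rows", "kwargs": {
  "series": [
    [1.1, 0.7, 0, 0, 0, -1.4],
    [1.1, 0.6, 0, 0, 0, -1.4]
  ]
}}

```text
time_s: 24.13
ee_pos: [0.5179, 0.1158, 0.2175]
eef_rot: [0.168, -3.133, 0.002]
contact_force: [-10.9, -2.7, 6.1]
finger_gap: -0.001
```

Emit:
{"fn": "play_rows", "kwargs": {
  "series": [
    [1.1, 0.6, 0, 0, 0, -1.4]
  ]
}}

```text
time_s: 24.22
ee_pos: [0.5189, 0.1164, 0.2175]
eef_rot: [0.129, -3.135, 0.002]
contact_force: [-9.3, -2.8, 7.2]
finger_gap: -0.002
```

Emit:
{"fn": "play_rows", "kwargs": {
  "series": [
    [1.2, 0.6, 0, 0, 0, -1.4]
  ]
}}

```text
time_s: 24.3
ee_pos: [0.52, 0.117, 0.2175]
eef_rot: [0.091, -3.136, 0.002]
contact_force: [-10.6, -2.7, 6.9]
finger_gap: 0.001
```

Emit:
{"fn": "play_rows", "kwargs": {
  "series": [
    [1.2, 0.6, 0, 0, 0, -1.4]
  ]
}}

```text
time_s: 24.38
ee_pos: [0.5211, 0.1176, 0.2175]
eef_rot: [0.053, -3.136, 0.002]
contact_force: [-10.6, -3.7, 7.6]
finger_gap: -0.001
```

Emit:
{"fn": "play_rows", "kwargs": {
  "series": [
    [-5, -0.5, 0, 0, 0, 0],
    [-5, -0.5, 0, 0, 0, 0],
    [0, 0, 30, 0, 0, 0],
    [0, 0, 40, 0, 0, -3.5],
    [-2.7, 17, 0, 0, 0, -3.5],
    [-3, 17.3, 0, 0, 0, 0],
    [-2, 17, 0, 0, 0, 0],
    [0, 0, 0, 0, 0, 0],
    [0, 0, -30, 0, 0, 0],
    [0, 0, -30, 0, 0, 0],
    [0, 0, -12, 0, 0, 0],
    [0, 0, 0, 0, 0, 0]
  ]
}}

```text
time_s: 25.38
ee_pos: [0.504, 0.1675, 0.2118]
eef_rot: [-0.136, -3.134, 0.002]
contact_force: [-0.7, -0.4, 0.6]
finger_gap: -0.0
```

Emit:
{"fn": "play_rows", "kwargs": {
  "series": [
    [5, -0.5, 0, 0, 0, 0],
    [4, -0.5, 0, 0, 0, 0],
    [1.5, -0.4, 0, 0, 0, 1.3],
    [1.3, -0.5, 0, 0, 0, 1.3]
  ]
}}

```text
time_s: 25.72
ee_pos: [0.5167, 0.1657, 0.215]
eef_rot: [-0.063, -3.14, 0.001]
contact_force: [-6.9, 0.1, 2.3]
finger_gap: -0.001
```

Emit:
{"fn": "play_rows", "kwargs": {
  "series": [
    [1.3, -0.5, 0, 0, 0, 1.3]
  ]
}}

```text
time_s: 25.8
ee_pos: [0.5175, 0.1652, 0.215]
eef_rot: [-0.027, -3.139, 0.0]
contact_force: [-7.9, -0.7, 4.1]
finger_gap: 0.0
```

Emit:
{"fn": "play_rows", "kwargs": {
  "series": [
    [1.3, -0.5, 0, 0, 0, 1.3]
  ]
}}

```text
time_s: 25.88
ee_pos: [0.5183, 0.1648, 0.215]
eef_rot: [0.009, -3.138, -0.0]
contact_force: [-10.6, 0.5, 5.1]
finger_gap: 0.001
```

Emit:
{"fn": "play_rows", "kwargs": {
  "series": [
    [1.3, -0.4, 0, 0, 0, 1.3]
  ]
}}

```text
time_s: 25.97
ee_pos: [0.5191, 0.1644, 0.2149]
eef_rot: [0.045, -3.137, -0.0]
contact_force: [-11.9, -0.4, 6.7]
finger_gap: -0.004
```

Emit:
{"fn": "play_rows", "kwargs": {
  "series": [
    [1.3, -0.4, 0, 0, 0, 1.3]
  ]
}}

```text
time_s: 26.05
ee_pos: [0.5199, 0.1641, 0.2149]
eef_rot: [0.081, -3.135, -0.001]
contact_force: [-13.0, -0.1, 8.5]
finger_gap: 0.004
```

Emit:
{"fn": "play_rows", "kwargs": {
  "series": [
    [1.0, -0.3, 0, 0, 0, 1.0]
  ]
}}

```text
time_s: 26.13
ee_pos: [0.5205, 0.1638, 0.2149]
eef_rot: [0.108, -3.133, -0.001]
contact_force: [-15.1, -0.2, 9.6]
finger_gap: 0.0
```

Emit:
{"fn": "play_rows", "kwargs": {
  "series": [
    [0, 0, 0, 0, 0, 0],
    [0, 0, 0, 0, 0, 0]
  ]
}}

```text
time_s: 26.3
ee_pos: [0.5204, 0.1638, 0.2149]
eef_rot: [0.107, -3.133, -0.001]
contact_force: [-13.6, 0.0, 8.5]
finger_gap: 0.0
```

```bash
python3 lev.py -1 "[2.03,2.08]" 28;python3 lev.py -1 "[2.03,2.08]"
```

```text
start [511.2 116.3 -87.2]
[[np.float64(2.4), np.float64(1.6), 0, 0, 0, np.float64(-2.86)]]
end [513.6 117.8 -90.1]
start [521.1 117.2 -87.2]
[[np.float64(2.5), np.float64(1.1), 0, 0, 0, np.float64(-2.86)]]
end [523.6 118.3 -90.1]
```

Emit:
{"fn": "play_rows", "kwargs": {
  "series": [
    [-5, 0, 0, 0, 0, 0],
    [-6, 0, 0, 0, 0, 0],
    [0, 0, 30, 0, 0, 0],
    [0, 0, 40, 0, 0, 0],
    [0, -15, 0, 0, 0, 0],
    [0, -17, 0, 0, 0, 0],
    [0, -15.5, 0, 0, 0, 0],
    [0, 0, 0, 0, 0, 0],
    [0, 0, -30, 0, 0, 0],
    [0, 0, -30, 0, 0, 0],
    [0, 0, -12, 0, 0, 0],
    [0, 0, 0, 0, 0, 0]
  ]
}}

```text
time_s: 27.3
ee_pos: [0.511, 0.1165, 0.2098]
eef_rot: [0.104, -3.136, -0.0]
contact_force: [-1.2, -0.0, 0.3]
finger_gap: 0.0
```

Emit:
{"fn": "play_rows", "kwargs": {
  "series": [
    [5, 0.5, 1, 0, 0, 0],
    [4, 0.4, 1, 0, 0, 0],
    [1.2, 0.2, 0, 0, 0, -1]
  ]
}}

```text
time_s: 27.55
ee_pos: [0.5215, 0.1178, 0.2147]
eef_rot: [0.077, -3.137, -0.001]
contact_force: [-8.5, 0.4, 1.2]
finger_gap: -0.0
```

Emit:
{"fn": "play_rows", "kwargs": {
  "series": [
    [1.2, 0.4, 0, 0, 0, -1]
  ]
}}

```text
time_s: 27.63
ee_pos: [0.5218, 0.1181, 0.2147]
eef_rot: [0.049, -3.136, 0.0]
contact_force: [-11.8, -1.9, 4.0]
finger_gap: 0.002
```

Emit:
{"fn": "play_rows", "kwargs": {
  "series": [
    [1.0, 0.4, 0, 0, 0, -1]
  ]
}}

```text
time_s: 27.72
ee_pos: [0.5222, 0.1184, 0.2146]
eef_rot: [0.021, -3.135, 0.001]
contact_force: [-13.4, -0.7, 5.1]
finger_gap: -0.001
```

Emit:
{"fn": "play_rows", "kwargs": {
  "series": [
    [0.8, 0.3, 0, 0, 0, -1]
  ]
}}

```text
time_s: 27.8
ee_pos: [0.5225, 0.1187, 0.2146]
eef_rot: [-0.006, -3.134, 0.001]
contact_force: [-14.3, -2.0, 5.7]
finger_gap: 0.003
```

Emit:
{"fn": "play_rows", "kwargs": {
  "series": [
    [0.8, 0.2, 0, 0, 0, 0],
    [0, 0, 0, 0, 0, 0]
  ]
}}

```text
time_s: 27.97
ee_pos: [0.5228, 0.1188, 0.2146]
eef_rot: [-0.005, -3.133, 0.002]
contact_force: [-14.3, -2.1, 6.2]
finger_gap: 0.0
```

Emit:
{"fn": "play_rows", "kwargs": {
  "series": [
    [0.7, 0.2, 0, 0, 0, 0],
    [0, 0, 0, 0, 0, 0]
  ]
}}

```text
time_s: 28.13
ee_pos: [0.5231, 0.1189, 0.2146]
eef_rot: [-0.005, -3.132, 0.002]
contact_force: [-15.7, -2.5, 8.0]
finger_gap: -0.0
```

Emit:
{"fn": "play_rows", "kwargs": {
  "series": [
    [-5, -0.5, 0, 0, 0, 0],
    [-7, -0.5, 0, 0, 0, 0],
    [0, 0, 30, 0, 0, 0],
    [0, 0, 40, 0, 0, 0],
    [0, 15, 0, 0, 0, 0],
    [0, 17, 0, 0, 0, 0],
    [0, 14, 0, 0, 0, 0],
    [0, 0, 0, 0, 0, 0],
    [0, 0, -30, 0, 0, 0],
    [0, 0, -30, 0, 0, 0],
    [0, 0, -10, 0, 0, 0],
    [0, 0, 0, 0, 0, 0]
  ]
}}

```text
time_s: 29.13
ee_pos: [0.5138, 0.1635, 0.2123]
eef_rot: [-0.006, -3.137, 0.001]
contact_force: [-1.2, -1.1, 0.4]
finger_gap: 0.002
```

Emit:
{"fn": "play_rows", "kwargs": {
  "series": [
    [5, -0.2, 0, 0, 0, 0],
    [3, -0.2, 0, 0, 0, 0],
    [0, 0, 0, 0, 0, 0]
  ]
}}

```text
time_s: 29.38
ee_pos: [0.5206, 0.1634, 0.2145]
eef_rot: [-0.005, -3.134, -0.0]
contact_force: [-11.3, -0.4, 0.6]
finger_gap: 0.005
```

Emit:
{"fn": "play_rows", "kwargs": {
  "series": [
    [1.0, -0.2, 0, 0, 0, 0],
    [0, 0, 0, 0, 0, 0]
  ]
}}

```text
time_s: 29.55
ee_pos: [0.5208, 0.1633, 0.2144]
eef_rot: [-0.004, -3.133, -0.001]
contact_force: [-11.1, 1.6, 1.4]
finger_gap: -0.002
```

Emit:
{"fn": "play_rows", "kwargs": {
  "series": [
    [0.8, -0.1, 0, 0, 0, 0],
    [0, 0, 0, 0, 0, 0]
  ]
}}

```text
time_s: 29.72
ee_pos: [0.5211, 0.1633, 0.2144]
eef_rot: [-0.004, -3.132, -0.001]
contact_force: [-13.5, 1.8, 3.9]
finger_gap: -0.001
```

Emit:
{"fn": "play_rows", "kwargs": {
  "series": [
    [0.8, -0.1, 0, 0, 0, 0],
    [0, 0, 0, 0, 0, 0]
  ]
}}

```text
time_s: 29.88
ee_pos: [0.5214, 0.1632, 0.2143]
eef_rot: [-0.004, -3.131, -0.001]
contact_force: [-16.3, 2.0, 4.1]
finger_gap: 0.001
```

Emit:
{"fn": "play_rows", "kwargs": {
  "series": [
    [0.6, -0.1, 0, 0, 0, 0],
    [0, 0, 0, 0, 0, 0]
  ]
}}

```text
time_s: 30.05
ee_pos: [0.5217, 0.1632, 0.2143]
eef_rot: [-0.003, -3.13, -0.001]
contact_force: [-16.4, 1.3, 5.6]
finger_gap: -0.003
```

Both levers are seated at about 16 N. Back off, retreat up and toward the robot, and look.

Emit:
{"fn": "play_rows", "kwargs": {
  "series": [
    [-5, 0, 0, 0, 0, 0],
    [-8, 0, 0, 0, 0, 0],
    [0, 0, 30, 0, 0, 0],
    [0, 0, 40, 0, 0, 0],
    [0, -20, 30, 0, 0, 0],
    [0, -40, 20, 0, 0, 0],
    [0, -40, 0, 0, 0, 0],
    [0, -40, 0, 0, 0, 0],
    [0, -40, 0, 0, 0, 0],
    [0, -40, 0, 0, 0, 0],
    [0, -40, 0, 0, 0, 0],
    [0, 0, 0, 0, 0, 0],
    [0, 0, 0, 0, 0, 0]
  ]
}}

```text
time_s: 31.13
ee_pos: [0.5136, -0.0968, 0.3346]
eef_rot: [0.013, 3.138, -0.002]
contact_force: [-0.5, 0.2, -0.1]
finger_gap: -0.004
```

```bash
cat > v.py <<'E'
from m import *
p=arm.grab_frame("top"); q=arm.grab_frame("scene")
f=lambda p,x0,y0,w,h,s:cv2.resize(p["frame"][y0:y0+h,x0:x0+w,::-1],None,fx=s,fy=s,interpolation=cv2.INTER_CUBIC)
o=np.zeros((600,800,3),np.uint8);o[:460,:390]=f(p,178,95,78,92,5);o[:400,395:795]=f(q,285,180,100,100,4);cv2.imwrite("pics/g7.png",o)
for n,z in (("board_sensor",.04),("lever_left_peg",.0605),("lever_right_peg",.0605),("board_handle",.062)):
    for d in arm.spot_point(p,n)[:3]: print(n,round(d["conf"],2),np.round(d["centre"],1),T(to_world(p,d["centre"],z)))
print(arm.get_state()["contact_force"])
E
python3 v.py
```

```text
board_sensor 0.95 [373.9 257.6] [-333.8 -481.9]
board_sensor 0.79 [200.9 124.8] [82.8 27.4]
board_sensor 0.76 [211.3 239.8] [-267.9    3.7]
lever_left_peg 0.63 [205.7 152.9] [-7.  11.6]
lever_left_peg 0.36 [125.2 158.2] [-16.  252.6]
lever_right_peg 0.69 [216.8 151.7] [ -4.4 -21.7]
board_handle 0.96 [374.9 274.8] [-380.5 -476.2]
board_handle 0.68 [205.2 131.3] [57.8 11.4]
board_handle 0.55 [210.5 225.7] [-224.4    2. ]
[ 0.24153368  0.2344657  -0.03730729]
```

View pics/g7.png

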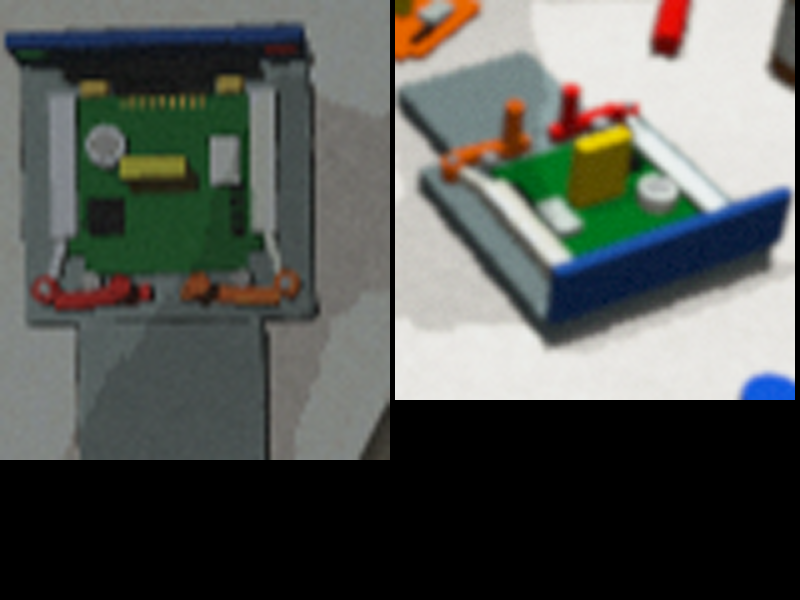

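```bash
python3 -c "
from cell import arm
print(arm.get_state()['time_s']); print(arm.close_job())"
```

```text
31.4333
the job is handed in; nothing more can be done
None
```

The green sensor board is in the card tray, slid in along both guides with its sensor to the left, and pushed home with both levers closed. I handed the job in at 31 s.

- **Insertion:** I slid the board in by feel until the force rose to about 11 N, which I took as meeting the connector strip. Then I let go of it.
- **Levers:** I swung them in alternately until the force on each climbed steeply. Both ended at about 16 N, well under the 30 N limit. From the finger positions they are at roughly 2.05 rad, so the stops seem a little deeper than average.
- **Last pictures:** The board looks straight, with its leading edge at the brass stops. Both levers are closed and the gripper is clear, with the wrist force near zero.
- **Could not check directly:**
    - **Contact force:** I can't read the board-to-connector force. That it stays above 8.5 N is inferred from the lever forces.
    - **Detections:** The final network positions disagreed by several millimetres. The left peg and the pull plate read about 11–12 mm to the left of where expected. I relied on the picture and the forces instead.
- **Other objects:** I never gripped or pushed the blue board, the look-alikes or the other items. I didn't measure their positions again at the end.

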